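# Shorten the telescoping flask support by one hole

## Robot

A 6-joint arm with a two-finger parallel gripper is mounted at the origin on the work surface. World frame = base frame: x ahead of the robot, y to its left, z up, the work surface at z = 0. Lengths are in mm, angles in degrees, forces in N, time in s.
With the tool pointing down it reaches from about 350 to 850 mm from the base axis. Payload 8.1 kg.
Tool frame: the origin (TCP) lies between the finger pads; the fingertips stand 22 mm ahead of it and the grasp point (between the pads) lies 3 mm ahead of it; z points along the fingers, y is the line along which they close (so a half turn about z gives the same grasp; the last joint's range is limited). The gripper opens to 85 mm and grips with 20 to 120 N. Pads are 22 mm wide; open, the fingers measure 114 mm over their backs; the gripper's body (76 mm by 85 mm) begins 54 mm behind the grasp point. The pads swing forward as they close: fully open they stand 13 mm farther back than shut.
Start: joints at [-69.064, 7.471, 85.268, -0, 87.261, -4.893], TCP at [261.431, -540.055, 253.292] pointing down, gripper open.
Joint ranges: [-169.43, 169.43], [-51.17, 129.36], [1.28, 143.12], [-76.62, 256.62], [0, 156.53], [-152.29, 152.29]. Speed limits (degrees/s): [136.94, 136.94, 159.86, 180, 180, 180].

## Interface

Orientations are given as [roll, pitch, yaw] about the fixed x, y, z axes, in that order (R = Rz(yaw) Ry(pitch) Rx(roll)).
In Python, from bench import r, vision gives the robot as it stands.
- The arm moves only by the tool step_arm, never from a script. Its argument "targets" is a list that holds one entry, the list of rows, each a list of 6 numbers: the shift along the world's x, y, z in mm, then the turn, a rotation vector about the world's x, y, z in rad. In form: [[[x, y, z, rx, ry, rz], ...]]. A call has 1 to 12 rows; each row is the pose to reach, as a shift and turn from the pose commanded when the call began; what a row does not reach only later rows make up. A row lasts 1/12 s, in which the tool goes at most 41.7 mm and 7.16 degrees, less where a joint would pass 70% of its speed; a pose out of reach is approached as far as the arm can. A call with a gripper value outside its range is refused whole. "fingers" is the gripper's target within -1 to 1 (shut at 1, half-way at 0, fully open at -1), set as the call begins (left out, the last holds). The fingers move at their own pace and stop on an object; "newtons" is the grip in N (left out, the last holds). Time passes only in rows, so rows that repeat a pose let the fingers close. It gives the time, the measured TCP pose, the force, the opening and the grip force at its end, in the units of the state.
- r.sense(): the state, without advancing time (a new reading comes with each control period).
- vision.snapshot(name): name is "scene" or "top" or "wrist"; returns a dict with "img" (480x640x3 uint8, blue, green, red), "mtx" (3x3 intrinsics, pixels), "eye" and "attitude" of the camera in the world. Camera axes: x right, y up, looking along -z (the intrinsics and any distortion apply to the point x, -y, -z); pixel columns grow to the right and rows downward; lengths in mm; the calibration is good to about 2 mm. The wrist camera is an equidistant fisheye: a pixel r from the principal point sees the ray r / f radians off the axis. A picture is of the moment at which its call begins. There is no depth.
- r.hand_in(): hands the job in; it is judged then, once.
The state is a dict: "time": time; "joint_pos": joint angles; "qd": joint speeds; "joint_efforts": joint torques, N m; "tool_pos": TCP position; "tcp_rot": TCP orientation; "ft_force": force on the tool from outside, world axes, zero at the start; "wrist_torque": the same for the moment, N m; "finger_gap": finger opening in mm; "grip_force": force on a finger pad.
Only numpy, scipy, OpenCV 4.12 (cv2) and the standard library are available. Lean on these libraries where they do the work, as an engineer would, in place of code of your own. Each camera call takes 0.05 s, during which the arm holds its last target. There are 200 camera calls.

## Task

The receiving flask stands one hole too far out from the outlet above it. Squeeze in both spring buttons of the telescoping support together, slide the square outer tube one hole towards the end block until both buttons snap out into the next holes, and let go. Do it gently: never force the tube against the buttons, keep the flask standing in its cradle, and leave everything else on the bench where it is.

Things in the scene. Friction and masses are not known exactly. Their poses are not given: they have to be found in the camera images.
- rig: fixed grey support: base rail 110 x 400 x 8 mm, end block (y = -142 mm, top 113 mm high), post (x = +130, y = +205 mm, 288 mm high) with a glass arm over the flask. Origin on the bench below the midpoint of the two buttons; z up, y along the tube from the end block towards the flask (y = +165 mm), x across the tube. The tube's axis is level, 80 mm above the bench
- sleeve (a point): sliding outer aluminium tube, 36 mm square (62 to 98 mm up), 2 mm wall, 145 mm long, carrying the black cradle. Each upright side has 3 square holes (13.5 x 14 mm, 0.75 mm play round a button), evenly spaced, 20 to 50 mm (not known closer); buttons start in the 1st from the end block, must end in the 2nd. Rubs with 6 N; 6 N more to push the domes under the wall. Point: on its axis
- slide (a joint): travel of the outer tube towards the end block (along the rig's -y), m; about 0 at the start, grows as the support gets shorter; free from -0.020 to 0.083 but for the buttons
- button_near (a joint): how far the button on the -x side of the tube is pressed in, m: 0 fully out, 0.0050 flush with the outer tube's side, about 0.0070 when held under the tube's wall, 0.009 stop. Spring: 1.5 N at 0, 2.5 N flush, 2.9 N under the wall. A button stands 8 N of push from the tube
- button_far (a joint): the same for the button on the +x side of the tube
- tip_near (a point): tip of the round-domed steel button (12 mm across, stands 5 mm out of the tube's side) on the rig's -x side, 80 mm above the bench; over both tips 46 mm
- tip_far (a point): tip of the same button on the rig's +x side
- outlet (a point): mouth of the glass outlet, 216 mm above the bench; the flask's mouth lies below it when the support is one hole shorter
- flask: conical glass flask, 82 mm wide, 126 mm high, 140 g, standing loose in the 14 mm deep cradle; origin at the centre of its underside, z up
- cork_ring: cork flask ring, 84 mm wide, 26 mm high (bystander); origin at its foot
- amber_bottle: small amber glass bottle, 54 mm wide, 105 mm high (bystander); origin at its foot
- beaker: glass beaker, 66 mm wide, 75 mm high (bystander); origin at its foot
- spatula: steel lab spatula lying flat (bystander); origin at its foot
- white_jar: white jar, 72 mm wide, 70 mm high (bystander); origin at its foot
- stopper: dark rubber stopper, 30 mm wide, 30 mm high (bystander); origin at its foot

How it is judged:
By the outcome, as a careful person would: the job done as asked, in the order asked, and still so for the second after the job is handed in, with the robot touching nothing.
It also fails if it takes over 43 s, if anything falls off the work surface, if the arm or the gripper's body presses on something with over 40 N, if the wrist force passes 120 N, or if a joint passes its speed limit or range.

## Working session

There is one attempt and no reset: what is moved stays moved. The work goes in short steps, Python scripts to look and compute and a tool call to move; the robot and the scene stay as the last step left them, time stands still between calls to the robot, and variables do not carry over. Pictures are saved under pics/ and viewed, at most 10 in all, crops included, and the job is handed in when it is done.

Besides the shell and the picture viewer there is one more tool, called after ">>>" as name([rows], argument=value, ...), one row to a line, values as JSON. step_arm: Moves the arm, as the interface text tells. Its arguments: {"type":"object","properties":{"targets":{"type":"array"},"fingers":{"type":"number"},"newtons":{"type":"number"}},"required":["targets"]}

```bash
mkdir -p pics; cat > h.py <<'E'
import numpy as np, cv2
from bench import r, vision
def snap(n,f):
    s=vision.snapshot(n); cv2.imwrite(f'pics/{f}.png',s['img'])
    np.savez(f'pics/{f}.npz',**{k:np.array(v) for k,v in s.items()}); return s
def show(s): print({k:np.round(np.array(v),2).tolist() for k,v in s.items() if k!='img'})
E
python3 - <<'E'
from h import *
for n in("scene","top"):
    s=snap(n,n+"0"); show(s)
print(r.sense())
E
```

```text
{'mtx': [[601.61, 0.0, 328.17], [0.0, 601.61, 241.49], [0.0, 0.0, 1.0]], 'eye': [974.37, -432.22, 819.95], 'attitude': [40.87, 0.87, 38.64]}
{'mtx': [[607.37, 0.0, 323.81], [0.0, 607.37, 243.0], [0.0, 0.0, 1.0]], 'eye': [366.14, 11.17, 1142.8], 'attitude': [13.12, -0.38, -88.03]}
{'time': 0.1, 'joint_pos': array([-6.90647219e+01,  7.51058724e+00,  8.53220685e+01, -1.91659774e-04,
        8.72620314e+01, -4.89325427e+00]), 'qd': array([ 0.01815998, -0.0332989 , -0.13010109, -0.00421253, -0.00358622,
       -0.00259345]), 'joint_efforts': array([ 5.62592140e-05, -5.70951355e+01, -5.01942766e+01, -1.50856399e-04,
        8.17549444e-03, -8.72311989e-05]), 'tool_pos': array([ 261.26278143, -539.62911314,  252.36063271]), 'tcp_rot': array([-1.79905642e+02, -7.88604248e-03,  2.58285352e+01]), 'ft_force': array([ 0.00220268, -0.64358821,  0.15998238]), 'wrist_torque': array([ 0.03225218, -0.00503156,  0.00866829]), 'grip_force': 0.0, 'finger_gap': 85.59747774187623}
```

View pics/scene0.png

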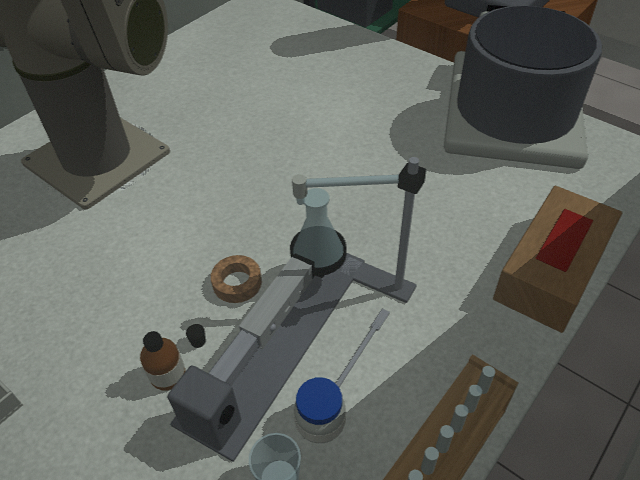

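View pics/top0.png

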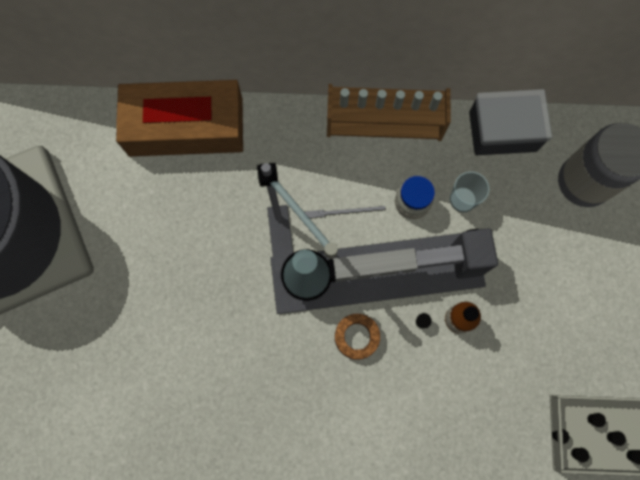

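```bash
python3 - <<'E'
from h import *
a=cv2.imread('pics/scene0.png')[170:470,150:430]; b=cv2.imread('pics/top0.png')[150:330,255:510]
cv2.imwrite('pics/sc.png',cv2.resize(a,None,fx=2,fy=2,interpolation=2))
cv2.imwrite('pics/tc.png',cv2.resize(b,None,fx=3,fy=3,interpolation=2))
E
```

```text
(no output)
```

View pics/sc.png

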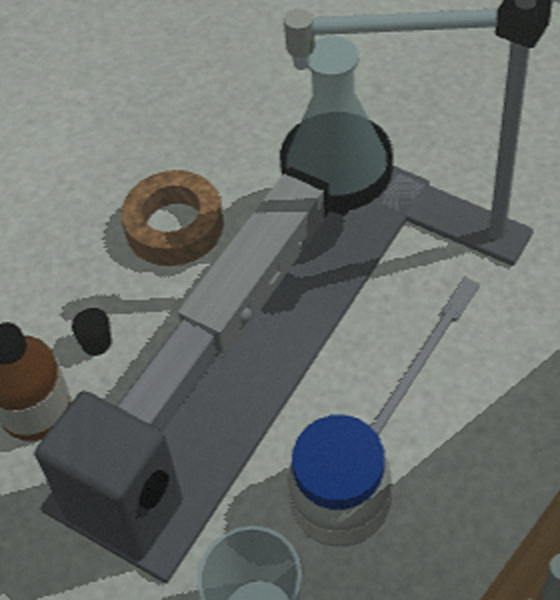

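View pics/tc.png

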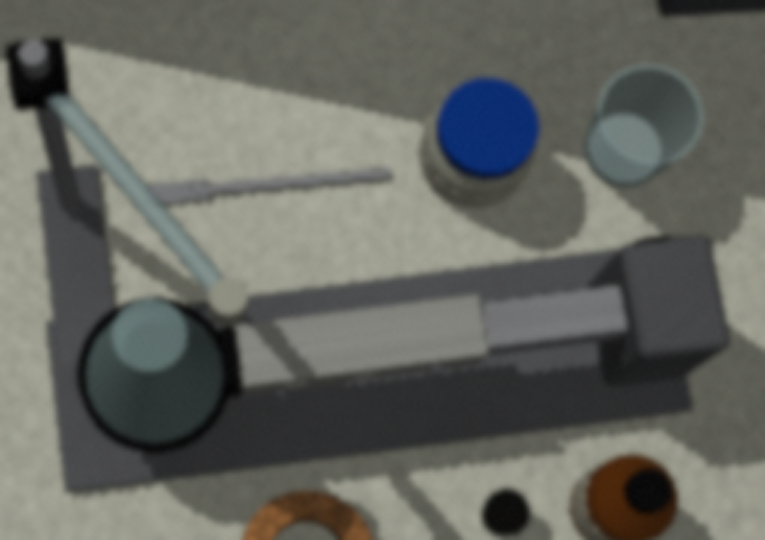

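```bash
cat >> h.py <<'E'
from scipy.spatial.transform import Rotation as R
from scipy.optimize import least_squares
def proj(s,P):
    c=R.from_euler('xyz',np.array(s['attitude']),degrees=True).inv().apply(np.atleast_2d(P)-s['eye'])
    K=s['mtx']; return np.c_[K[0,2]+K[0,0]*c[:,0]/-c[:,2],K[1,2]-K[1,1]*c[:,1]/-c[:,2]]
def rig2w(p,P): return R.from_euler('z',p[2],degrees=True).apply(np.atleast_2d(P))+[p[0],p[1],0]
E
python3 - <<'E'
from h import *
S=np.load('pics/scene0.npz');T=np.load('pics/top0.npz')
def model(p):
    ye,ys=p[3:5]
    A=[(23,0,80),(-18,ys,98),(-55,ye,0),(55,ye,0)]
    B=[(-55,ye+400,8),(-55,ye,8),(18,ys,98),(-18,ys,98),(130,205,288)]
    return np.r_[proj(S,rig2w(p,A)),proj(T,rig2w(p,B))]
obs=np.array([(273.5,327),(240,329),(171,422.5),(232.5,460),(278.3,314),(485,286.7),(416,248.3),(417,268.3),(266,166.7)])
f=least_squares(lambda p:(model(p)-obs).ravel(),[400,-50,5,-170,-20],loss='soft_l1')
print(f.x.round(2)); print((model(f.x)-obs).round(1))
p=f.x
# point on far side plane x=18, z=80: hole along y, for scene pixel candidates
for y in(0,20,25,30,35,40,50,60,70): print(y,(2*(proj(S,rig2w(p,(18,y,80)))[0]-[150,170])).round(1))
E
```

```text
[ 584.16 -120.62    9.44 -167.24  -31.22]
[[ 0.2  0.9]
 [-3.6 -3.4]
 [-1.3  0.6]
 [ 0.1 -0.1]
 [-3.8 -0.1]
 [-0.1 -0.2]
 [-1.1 -0.6]
 [ 1.3 -0.7]
 [-0.4  0.1]]
0 [241.6 313. ]
20 [256.3 292.7]
25 [259.9 287.8]
30 [263.5 282.8]
35 [267.1 277.9]
40 [270.7 273. ]
50 [277.7 263.3]
60 [284.7 253.7]
70 [291.5 244.3]
```

>>> step_arm([
  [[160,190,0,0,0,0.6],[160,190,0,0,0,0.6],[160,190,0,0,0,0.6],[160,190,0,0,0,0.6],[160,190,0,0,0,0.6],[323,419,-33,0,0,1.285],[323,419,-33,0,0,1.285],[323,419,-33,0,0,1.285],[323,419,-33,0,0,1.285],[323,419,-33,0,0,1.285],[323,419,-33,0,0,1.285],[323,419,-33,0,0,1.285]],
], fingers=-1, newtons=20)

```text
time: 1.1
tool_pos: [566.9, -144.0, 222.9]
tcp_rot: [-180.0, -0.0, 99.7]
ft_force: [1.0, -1.2, -0.2]
finger_gap: 85.4
grip_force: 0.0
```

>>> step_arm([
  [[0,0,0,0,0,0]],
])

```text
time: 1.18
tool_pos: [568.7, -139.4, 221.8]
tcp_rot: [180.0, -0.2, 99.8]
ft_force: [0.8, 0.2, -0.4]
finger_gap: 85.8
grip_force: 0.0
```

```bash
python3 - <<'E'
from h import *
s=snap('wrist','w1'); show(s); st=r.sense(); print(st['tool_pos'],st['tcp_rot'],st['time'])
E
```

```text
{'mtx': [[371.65, 0.0, 313.74], [0.0, 371.65, 239.09], [0.0, 0.0, 1.0]], 'eye': [555.97, -63.5, 341.9], 'attitude': [-17.29, 0.01, 9.75]}
[ 567.30059196 -142.16110772  222.08824548] [-1.79920097e+02 -9.95981088e-02  9.97547421e+01] 1.2333
```

View pics/w1.png

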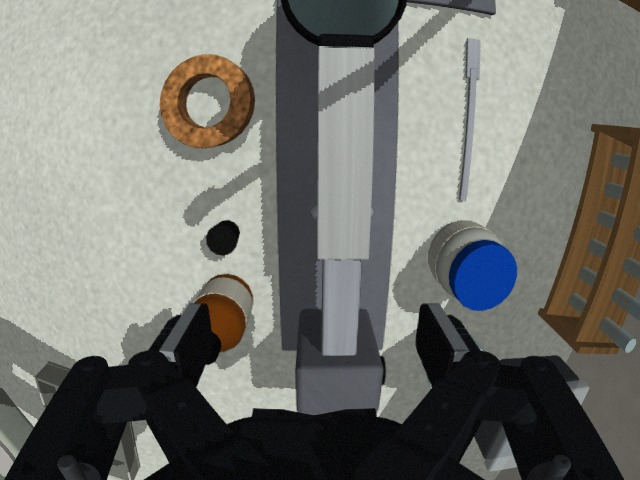

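```bash
cat >> h.py <<'E'
def wray(s,u,v):
    K=s['mtx']; d=np.array([u-K[0,2],v-K[1,2]]); rr=np.hypot(*d); t=rr/K[0,0]
    c=np.array([np.sin(t)*d[0]/rr,-np.sin(t)*d[1]/rr,-np.cos(t)])
    return R.from_euler('xyz',s['attitude'],degrees=True).apply(c)
def wpt(s,u,v,z):
    d=wray(s,u,v); return s['eye']+d*(z-s['eye'][2])/d[2]
E
python3 - <<'E'
from h import *
s=np.load('pics/w1.npz')
for n,u,v,z in [('near',312,213,80),('far',372,212,80),('endL',318,259,98),('endR',369,259,98),('cradL',319,48,98),('cradR',374,48,98)]:
    print(n,wpt(s,u,v,z).round(1))
cv2.imwrite('pics/w1c.png',cv2.resize(s['img'][180:280,280:410],None,fx=6,fy=6,interpolation=2))
E
```

```text
near [ 565.1 -124.6   80. ]
far [ 608.1 -116.3   80. ]
endL [ 574.2 -152.2   98. ]
endR [ 609.7 -146.2   98. ]
cradL [550.3 -11.1  98. ]
cradR [585.3  -4.   98. ]
```

View pics/w1c.png

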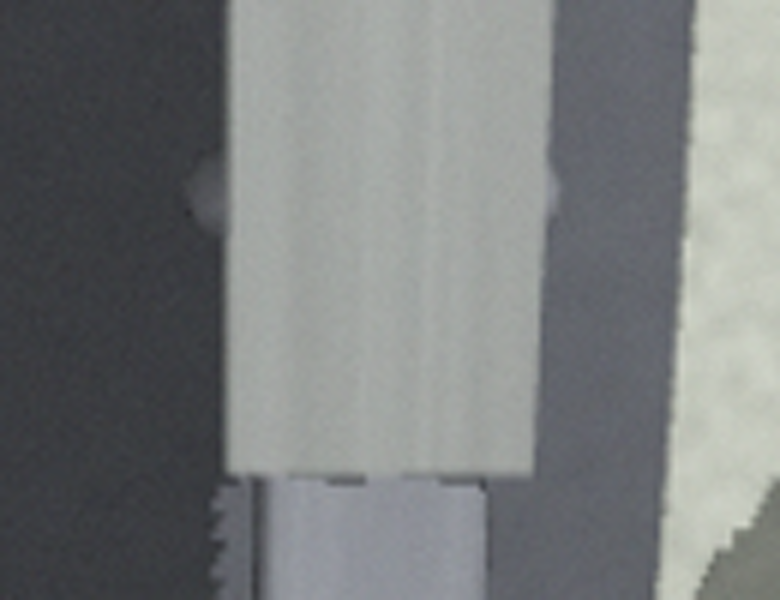

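>>> step_arm([
  [[19,22,-40,0,0,0],[19,22,-72,0,0,0],[19,22,-72,0,0,0],[19,22,-72,0,0,0],[19,22,-72,0,0,0],[19,22,-72,0,0,0]],
])

```text
time: 1.73
tool_pos: [586.3, -125.5, 154.3]
tcp_rot: [179.8, 0.1, 99.4]
ft_force: [0.3, 0.5, 0.3]
finger_gap: 85.3
grip_force: 0.0
```

```bash
python3 - <<'E'
from h import *
s=snap('wrist','w2'); show(s); st=r.sense(); print(st['tool_pos'],st['tcp_rot'],st['time'])
cv2.imwrite('pics/w2c.png',s['img'][100:480,60:600])
E
```

```text
{'mtx': [[371.65, 0.0, 313.74], [0.0, 371.65, 239.09], [0.0, 0.0, 1.0]], 'eye': [573.66, -48.92, 274.05], 'attitude': [-17.6, -0.18, 9.35]}
[ 586.49270943 -125.42910269  154.49774062] [1.79781101e+02 1.20724579e-01 9.93853281e+01] 1.7833
```

View pics/w2c.png

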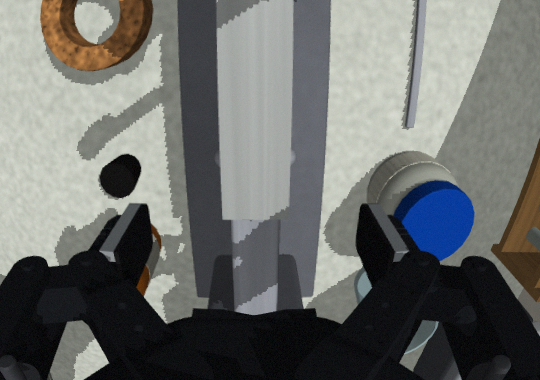

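```bash
python3 - <<'E'
from h import *
s=np.load('pics/w2.npz')
a=wpt(s,275,258,80);b=wpt(s,355,257,80);print(a,b,(a+b)/2,np.hypot(*(b-a)[:2]))
a=wpt(s,60+222,100+219,98);b=wpt(s,60+289,100+219,98);print('end',a,b,(a+b)/2)
a=wpt(s,60+218,110,98);b=wpt(s,60+293,110,98);print('up',a,b,(a+b)/2)
p=[586.7,-120.3,9.6]; W=np.load('pics/w1.npz')
inv=lambda w:R.from_euler('z',-p[2],degrees=True).apply(w-np.array([p[0],p[1],0])).round(1)
print('jar',inv(wpt(W,483,275,70)),inv(wpt(s,60+436,100+220,70)),'bottle',inv(wpt(W,212,340,100)),'tcp',inv(np.array([586.5,-125.4,154.5])))
cv2.imwrite('pics/x.png',cv2.resize(s['img'][220:340,250:380],None,fx=5,fy=5,interpolation=2))
E
```

```text
[ 564.68747838 -124.00095765   80.        ] [ 608.74249191 -116.20493443   80.        ] [ 586.71498514 -120.10294604   80.        ] 44.73949256726882
end [ 573.65125322 -151.68995039   98.        ] [ 609.63099097 -145.86535308   98.        ] [ 591.64112209 -148.77765173   98.        ]
up [556.60400818 -44.37106368  98.        ] [591.09399996 -38.65164238  98.        ] [573.84900407 -41.51135303  98.        ]
jar [124.1 -55.2  70. ] [125.4 -51.7  70. ] bottle [-100.6  -97.6  100. ] tcp [ -1.   -5.  154.5]
```

>>> step_arm([
  [[0,5,-25,0,0,0],[0,5,-50,0,0,0],[0,5,-75,0,0,0],[0,5,-75,0,0,0],[0,5,-75,0,0,0],[0,5,-75,0,0,0]],
])

```text
time: 2.28
tool_pos: [586.6, -119.8, 79.1]
tcp_rot: [179.8, 0.1, 99.4]
ft_force: [1.3, 0.3, 0.8]
finger_gap: 85.8
grip_force: 0.0
```

>>> step_arm([
  [[0,0,0,0,0,0],[0,0,0,0,0,0],[0,0,0,0,0,0],[0,0,0,0,0,0]],
], fingers=-0.2)

```text
time: 2.62
tool_pos: [585.9, -119.2, 77.5]
tcp_rot: [179.9, 0.0, 99.5]
ft_force: [-0.1, -0.2, 0.0]
finger_gap: 51.1
grip_force: 0.0
```

```bash
python3 - <<'E'
from h import *
s=snap('wrist','w3'); 
cv2.imwrite('pics/w3c.png',cv2.resize(s['img'][220:420,200:440],None,fx=3,fy=3,interpolation=2))
E
```

```text
(no output)
```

View pics/w3c.png

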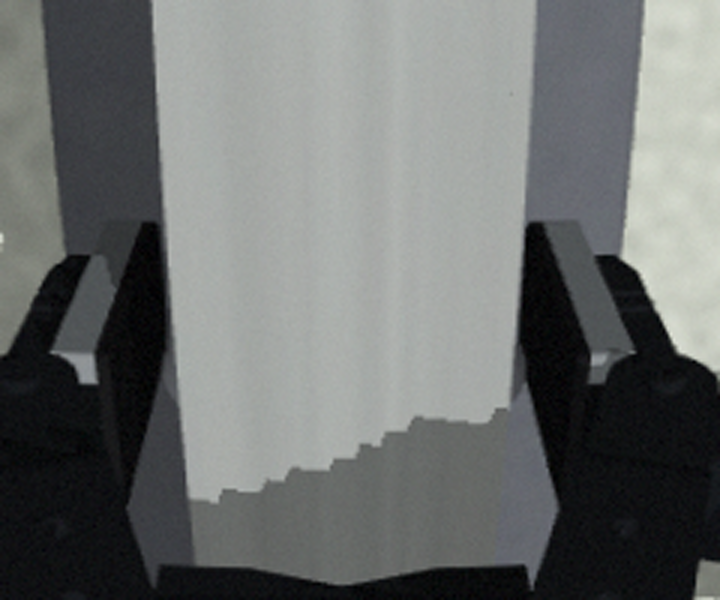

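>>> step_arm([
  [[0,0,0,0,0,0],[0,0,0,0,0,0],[0,0,0,0,0,0]],
], fingers=0.0)

```text
time: 2.92
tool_pos: [585.6, -119.1, 76.9]
tcp_rot: [180.0, 0.0, 99.5]
ft_force: [0.7, 0.8, 3.7]
finger_gap: 42.5
grip_force: 1.8
```

>>> step_arm([
  [[0,0,0,0,0,0],[0,0,0,0,0,0],[0,0,0,0,0,0]],
], fingers=0.13)

```text
time: 3.17
tool_pos: [585.5, -119.1, 76.7]
tcp_rot: [180.0, 0.0, 99.5]
ft_force: [-0.1, 0.4, 2.8]
finger_gap: 37.1
grip_force: 2.5
```

>>> step_arm([
  [[0,0,0,0,0,0],[0,0,0,0,0,0],[0,0,0,0,0,0],[0,0,0,0,0,0]],
], fingers=0.3, newtons=22)

```text
time: 3.5
tool_pos: [586.1, -119.0, 76.9]
tcp_rot: [179.9, 0.0, 99.5]
ft_force: [5.6, 0.6, 2.9]
finger_gap: 35.6
grip_force: 28.0
```

>>> step_arm([
  [[0.6,-0.5,0,0,0,0],[0.7,-1,0,0,0,0],[0.8,-1.5,0,0,0,0],[0.8,-2,0,0,0,0],[0.9,-2.5,0,0,0,0],[1.0,-3,0,0,0,0],[1.1,-3.5,0,0,0,0],[1.2,-4,0,0,0,0]],
])

```text
time: 4.17
tool_pos: [586.5, -121.3, 76.9]
tcp_rot: [180.0, -0.1, 99.5]
ft_force: [-0.9, 9.6, 8.9]
finger_gap: 35.8
grip_force: 28.7
```

>>> step_arm([
  [[0.1,-0.5,0,0,0,0],[0.2,-1,0,0,0,0],[0.3,-1.5,0,0,0,0],[0.3,-2,0,0,0,0],[0.4,-2.5,0,0,0,0],[0.5,-3,0,0,0,0],[0.6,-3.5,0,0,0,0],[0.7,-4,0,0,0,0]],
])

```text
time: 4.83
tool_pos: [586.9, -124.2, 76.9]
tcp_rot: [-180.0, -0.2, 99.5]
ft_force: [-2.5, 13.1, 9.8]
finger_gap: 35.4
grip_force: 28.2
```

>>> step_arm([
  [[0.1,-0.5,0,0,0,0],[0.2,-1,0,0,0,0],[0.3,-1.5,0,0,0,0],[0.3,-2,0,0,0,0],[0.4,-2.5,0,0,0,0],[0.5,-3,0,0,0,0],[0.6,-3.5,0,0,0,0],[0.7,-4,0,0,0,0]],
])

```text
time: 5.5
tool_pos: [587.8, -129.4, 76.9]
tcp_rot: [-180.0, -0.1, 99.5]
ft_force: [-1.5, 8.3, 8.5]
finger_gap: 35.5
grip_force: 28.0
```

```bash
python3 - <<'E'
from h import *
s=snap('scene','s4'); 
cv2.imwrite('pics/s4c.png',cv2.resize(s['img'][220:460,150:390],None,fx=2.5,fy=2.5,interpolation=2))
E
```

```text
(no output)
```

View pics/s4c.png

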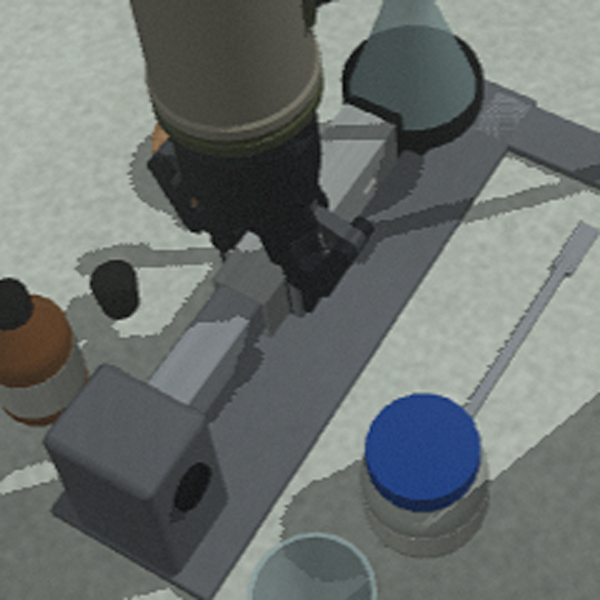

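```bash
python3 - <<'E'
from h import *
p=[586.7,-120.3,9.5]
for f in('scene0','s4'):
    s=np.load(f'pics/{f}.npz'); g=cv2.cvtColor(s['img'],6).astype(np.float32)
    for z in(76,80,84):
        y=np.arange(-12,104,2.)
        q=proj(s,rig2w(p,np.c_[18+0*y,y,z+0*y])).astype(np.float32)
        print(f,z,cv2.remap(g,q[:,:1],q[:,1:],1).ravel().astype(int).tolist())
E
```

```text
scene0 76 [83, 77, 79, 76, 63, 66, 83, 94, 103, 101, 88, 82, 83, 84, 83, 82, 82, 83, 82, 83, 82, 82, 85, 93, 110, 116, 118, 111, 113, 113, 78, 82, 83, 84, 82, 81, 84, 84, 82, 81, 81, 81, 81, 86, 100, 105, 76, 77, 79, 76, 70, 61, 63, 60, 61, 61, 61, 61]
scene0 80 [83, 84, 81, 73, 72, 89, 102, 113, 115, 97, 81, 81, 84, 82, 82, 82, 83, 84, 82, 81, 82, 84, 89, 100, 99, 98, 96, 96, 89, 77, 78, 82, 81, 82, 82, 82, 83, 84, 84, 82, 83, 84, 84, 96, 80, 83, 80, 82, 83, 75, 66, 62, 60, 61, 60, 60, 62, 62]
scene0 84 [82, 82, 80, 75, 90, 106, 115, 120, 99, 72, 79, 82, 84, 83, 83, 83, 82, 81, 83, 83, 80, 81, 83, 82, 80, 80, 83, 84, 78, 74, 77, 85, 83, 82, 81, 81, 83, 82, 82, 83, 84, 82, 82, 83, 83, 81, 82, 85, 81, 75, 69, 63, 59, 61, 61, 62, 63, 62]
s4 76 [49, 27, 29, 28, 31, 26, 30, 35, 37, 33, 37, 35, 34, 37, 43, 45, 48, 47, 45, 43, 42, 44, 70, 80, 79, 76, 78, 83, 96, 95, 92, 93, 95, 95, 93, 91, 94, 94, 104, 133, 128, 125, 127, 127, 118, 83, 71, 68, 68, 68, 69, 71, 68, 71, 72, 71, 70, 63]
s4 80 [27, 29, 29, 28, 29, 31, 37, 37, 36, 36, 35, 35, 36, 34, 32, 58, 52, 37, 40, 41, 41, 68, 79, 79, 78, 77, 87, 94, 95, 95, 95, 94, 95, 93, 93, 95, 94, 100, 110, 111, 109, 109, 115, 107, 80, 83, 74, 82, 70, 68, 71, 69, 69, 69, 70, 72, 71, 64]
s4 84 [32, 30, 22, 29, 30, 38, 36, 36, 36, 36, 37, 34, 29, 33, 43, 57, 44, 39, 42, 40, 62, 77, 79, 78, 78, 87, 94, 93, 93, 95, 94, 93, 94, 95, 95, 94, 93, 96, 95, 94, 95, 93, 95, 90, 88, 87, 91, 87, 72, 70, 69, 73, 69, 70, 69, 69, 70, 60]
```

>>> step_arm([
  [[0.2,-1,0,0,0,0],[0.3,-2,0,0,0,0],[0.5,-3,0,0,0,0],[0.7,-4,0,0,0,0],[0.8,-5,0,0,0,0],[1.0,-6,0,0,0,0],[1.2,-7,0,0,0,0],[1.3,-8,0,0,0,0],[1.5,-9,0,0,0,0],[1.7,-10,0,0,0,0],[1.8,-11,0,0,0,0],[2,-12,0,0,0,0]],
])

```text
time: 6.55
tool_pos: [589.8, -141.3, 76.9]
tcp_rot: [-180.0, -0.1, 99.5]
ft_force: [-1.3, 10.0, 8.8]
finger_gap: 35.6
grip_force: 28.0
```

>>> step_arm([
  [[0.2,-1,0,0,0,0],[0.3,-2,0,0,0,0],[0.5,-3,0,0,0,0],[0.7,-4,0,0,0,0],[0.8,-5,0,0,0,0],[1.0,-6,0,0,0,0],[1.2,-7,0,0,0,0],[1.3,-8,0,0,0,0],[1.4,-8.5,0,0,0,0],[1.5,-9,0,0,0,0]],
])

```text
time: 7.38
tool_pos: [591.3, -150.4, 76.9]
tcp_rot: [-180.0, -0.1, 99.5]
ft_force: [-1.7, 9.0, 9.3]
finger_gap: 35.8
grip_force: 28.0
```

```bash
cat >> h.py <<'E'
def prof(f):
    p=[586.7,-120.3,9.5]; s=snap('scene',f); g=cv2.cvtColor(s['img'],6).astype(np.float32)
    y=np.arange(-12,104,1.)
    for z in(76,78):
        q=proj(s,rig2w(p,np.c_[18+0*y,y,z+0*y])).astype(np.float32)
        print(z,cv2.remap(g,q[:,:1],q[:,1:],1).ravel().astype(int).tolist())
    st=r.sense(); print(st['time'],st['tool_pos'],st['ft_force'])
E
python3 -c "
from h import *
prof('s5')"
```

```text
76 [33, 34, 35, 38, 41, 41, 43, 42, 41, 45, 43, 40, 42, 42, 40, 41, 42, 40, 43, 54, 69, 77, 78, 78, 77, 78, 79, 78, 76, 72, 75, 81, 84, 91, 94, 94, 93, 94, 94, 93, 93, 93, 93, 93, 92, 93, 94, 93, 93, 91, 92, 93, 93, 92, 95, 104, 113, 125, 135, 127, 130, 132, 129, 131, 134, 129, 135, 121, 106, 94, 89, 92, 93, 93, 92, 94, 95, 95, 94, 93, 94, 95, 95, 93, 93, 94, 95, 95, 92, 91, 89, 80, 70, 60, 50, 41, 29, 26, 27, 26, 26, 28, 28, 30, 31, 31, 30, 27, 24, 29, 49, 70, 76, 78, 77, 76]
78 [32, 34, 37, 37, 38, 37, 36, 39, 46, 44, 39, 40, 41, 40, 39, 40, 40, 41, 51, 69, 79, 78, 77, 77, 77, 77, 77, 77, 76, 80, 88, 89, 93, 94, 94, 94, 94, 93, 93, 94, 94, 95, 95, 93, 93, 94, 93, 92, 92, 92, 93, 93, 92, 96, 104, 113, 124, 125, 127, 123, 125, 129, 128, 128, 129, 123, 114, 103, 89, 87, 91, 92, 92, 92, 94, 96, 97, 95, 93, 94, 94, 94, 94, 94, 94, 95, 95, 94, 93, 91, 89, 81, 72, 63, 55, 45, 27, 27, 27, 25, 27, 28, 30, 32, 31, 30, 28, 25, 41, 62, 71, 76, 77, 76, 75, 77]
7.4333 [ 591.36759092 -150.54126889   76.86689287] [-0.8282163   7.8246154   8.12734545]
```

>>> step_arm([
  [[0.1,-0.5,0,0,0,0],[0.2,-1,0,0,0,0],[0.2,-1.5,0,0,0,0],[0.3,-2,0,0,0,0],[0.4,-2.5,0,0,0,0],[0.5,-3,0,0,0,0],[0.6,-3.5,0,0,0,0],[0.7,-4,0,0,0,0],[0.7,-4.5,0,0,0,0],[0.8,-5,0,0,0,0]],
])

```text
time: 8.27
tool_pos: [592.3, -155.9, 76.9]
tcp_rot: [180.0, -0.1, 99.5]
ft_force: [-0.3, 4.5, 7.1]
finger_gap: 35.8
grip_force: 27.8
```

>>> step_arm([
  [[0,-0.3,0,0,0,0],[0.1,-0.6,0,0,0,0],[0.1,-0.9,0,0,0,0]],
])

```text
time: 8.52
tool_pos: [592.6, -157.5, 76.9]
tcp_rot: [180.0, -0.0, 99.5]
ft_force: [2.7, 2.3, 5.1]
finger_gap: 35.6
grip_force: 27.5
```

>>> step_arm([
  [[0,-0.2,0,0,0,0],[0.1,-0.4,0,0,0,0],[0.1,-0.6,0,0,0,0]],
])

```text
time: 8.77
tool_pos: [592.7, -158.3, 76.9]
tcp_rot: [180.0, -0.0, 99.5]
ft_force: [2.2, 2.7, 4.2]
finger_gap: 35.5
grip_force: 27.5
```

>>> step_arm([
  [[0,-0.2,0,0,0,0],[0.1,-0.4,0,0,0,0]],
])

```text
time: 8.93
tool_pos: [592.8, -158.7, 76.9]
tcp_rot: [180.0, -0.0, 99.5]
ft_force: [2.4, 3.7, 6.7]
finger_gap: 35.7
grip_force: 27.6
```

```bash
python3 - <<'E'
from h import *
prof('s6'); s=np.load('pics/s6.npz')
cv2.imwrite('pics/s6c.png',cv2.resize(s['img'][270:370,220:320],None,fx=6,fy=6,interpolation=2))
E
```

```text
76 [43, 44, 44, 43, 40, 41, 41, 40, 41, 43, 55, 73, 79, 77, 77, 79, 80, 78, 76, 76, 76, 76, 83, 92, 94, 94, 94, 92, 92, 92, 92, 93, 94, 94, 93, 93, 93, 93, 93, 92, 93, 93, 92, 91, 91, 92, 97, 106, 119, 133, 131, 129, 134, 130, 128, 135, 129, 128, 130, 112, 101, 93, 90, 92, 94, 94, 93, 92, 93, 94, 94, 93, 93, 94, 96, 95, 94, 94, 95, 94, 94, 94, 93, 90, 86, 72, 60, 48, 36, 26, 23, 29, 29, 29, 29, 29, 30, 29, 27, 25, 25, 42, 57, 68, 76, 78, 78, 77, 77, 77, 78, 78, 78, 79, 78, 78]
78 [41, 42, 42, 40, 40, 40, 39, 39, 39, 54, 74, 79, 77, 76, 78, 79, 79, 77, 76, 76, 77, 85, 94, 94, 95, 94, 93, 94, 93, 92, 93, 94, 94, 93, 93, 93, 93, 92, 92, 93, 94, 93, 92, 92, 92, 96, 104, 116, 127, 127, 126, 123, 129, 125, 127, 128, 126, 119, 111, 98, 88, 88, 91, 93, 94, 93, 91, 92, 93, 93, 93, 93, 94, 95, 93, 92, 93, 93, 93, 93, 93, 94, 93, 89, 85, 76, 62, 44, 34, 33, 32, 30, 30, 28, 28, 29, 29, 29, 27, 36, 53, 65, 72, 77, 77, 76, 76, 75, 77, 78, 78, 77, 78, 78, 77, 79]
8.9833 [ 592.76165089 -158.69836314   76.91745619] [1.57575371 3.02085807 5.69487414]
```

View pics/s6c.png

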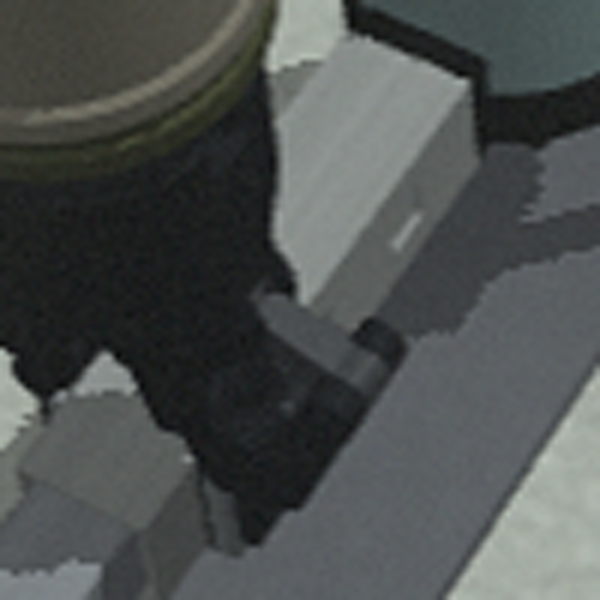

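```bash
cat >> h.py <<'E'
def edges(f,lo,hi):
    p=[586.7,-120.3,9.5]; s=np.load(f'pics/{f}.npz'); g=cv2.cvtColor(s['img'],6).astype(np.float32)
    y=np.arange(lo,hi,.1); o=[]
    for z in(76,77,78,79):
        q=proj(s,rig2w(p,np.c_[18+0*y,y,z+0*y])).astype(np.float32)
        v=cv2.GaussianBlur(cv2.remap(g,q[:,:1],q[:,1:],1).reshape(1,-1),(0,0),4).ravel()
        t=(np.median(v[v>v.max()-20])+np.percentile(v,30))/2; i=np.flatnonzero(v>t); o.append((y[i[0]].round(1),y[i[-1]].round(1)))
    c=np.mean(o); print(f,o,round(c,2))
E
python3 - <<'E'
from h import *
edges('scene0',20,60);edges('s4',57,92);edges('s5',30,70);edges('s6',20,62)
E
```

```text
scene0 [(np.float64(34.4), np.float64(46.6)), (np.float64(33.9), np.float64(45.9)), (np.float64(33.3), np.float64(45.2)), (np.float64(32.7), np.float64(44.5))] 39.56
s4 [(np.float64(63.3), np.float64(76.9)), (np.float64(62.9), np.float64(76.5)), (np.float64(61.9), np.float64(76.2)), (np.float64(61.1), np.float64(75.8))] 69.32
s5 [(np.float64(43.8), np.float64(55.6)), (np.float64(43.2), np.float64(55.1)), (np.float64(42.6), np.float64(54.5)), (np.float64(42.0), np.float64(53.7))] 48.81
s6 [(np.float64(35.5), np.float64(47.0)), (np.float64(35.0), np.float64(46.6)), (np.float64(34.5), np.float64(46.0)), (np.float64(33.9), np.float64(45.4))] 40.49
```

>>> step_arm([
  [[0,-0.2,0,0,0,0],[0.1,-0.4,0,0,0,0],[0.1,-0.4,0,0,0,0]],
])

```text
time: 9.23
tool_pos: [592.8, -158.8, 76.9]
tcp_rot: [180.0, -0.0, 99.5]
ft_force: [1.5, 3.9, 6.4]
finger_gap: 36.1
grip_force: 27.6
```

>>> step_arm([
  [[0,-0.2,0,0,0,0],[0,-0.2,0,0,0,0]],
])

```text
time: 9.4
tool_pos: [592.8, -158.8, 76.9]
tcp_rot: [180.0, -0.1, 99.5]
ft_force: [2.2, 4.8, 6.0]
finger_gap: 36.0
grip_force: 27.6
```

```bash
python3 - <<'E'
from h import *
snap('scene','s7');edges('s7',20,62); st=r.sense(); print(st['time'],st['tool_pos'],st['ft_force'])
E
```

```text
s7 [(np.float64(35.1), np.float64(47.1)), (np.float64(34.5), np.float64(46.7)), (np.float64(34.0), np.float64(46.2)), (np.float64(33.5), np.float64(45.6))] 40.34
9.45 [ 592.80058264 -158.81702093   76.90340761] [1.57430214 3.67657084 7.14030709]
```

>>> step_arm([
  [[0,-0.2,0,0,0,0],[0.1,-0.4,0,0,0,0],[0.1,-0.4,0,0,0,0]],
])

```text
time: 9.7
tool_pos: [592.8, -159.0, 76.9]
tcp_rot: [180.0, -0.1, 99.5]
ft_force: [1.6, 4.5, 7.9]
finger_gap: 35.7
grip_force: 27.7
```

>>> step_arm([
  [[0,-0.2,0,0,0,0],[0,-0.3,0,0,0,0],[0,-0.3,0,0,0,0]],
])

```text
time: 9.95
tool_pos: [592.8, -159.2, 76.9]
tcp_rot: [180.0, -0.1, 99.5]
ft_force: [1.0, 5.5, 8.0]
finger_gap: 35.6
grip_force: 27.7
```

>>> step_arm([
  [[0,-0.2,0,0,0,0],[0.1,-0.4,0,0,0,0],[0.1,-0.4,0,0,0,0]],
])

```text
time: 10.2
tool_pos: [592.9, -159.6, 76.9]
tcp_rot: [180.0, -0.1, 99.5]
ft_force: [0.3, 6.3, 7.1]
finger_gap: 35.9
grip_force: 27.8
```

```bash
python3 - <<'E'
from h import *
snap('scene','s8');edges('s8',20,62); st=r.sense(); print(st['time'],st['tool_pos'],st['ft_force'])
E
```

```text
s8 [(np.float64(34.5), np.float64(46.6)), (np.float64(33.9), np.float64(46.0)), (np.float64(33.4), np.float64(45.2)), (np.float64(33.0), np.float64(44.5))] 39.64
10.25 [ 592.92226649 -159.59887287   76.88570744] [0.89537817 5.87502361 8.15949146]
```

>>> step_arm([
  [[0,0.5,0.5,0,0,0],[0,1,1,0,0,0],[0,1,1,0,0,0]],
])

```text
time: 10.5
tool_pos: [592.9, -159.5, 76.9]
tcp_rot: [180.0, 0.0, 99.5]
ft_force: [6.0, 1.4, -1.5]
finger_gap: 35.4
grip_force: 26.8
```

>>> step_arm([
  [[0,0,0,0,0,0],[0,0,0,0,0,0],[0,0,0,0,0,0],[0,0,0,0,0,0],[0,0,0,0,0,0],[0,0,0,0,0,0]],
], fingers=-0.9)

```text
time: 11.0
tool_pos: [592.5, -159.7, 77.3]
tcp_rot: [-180.0, -0.0, 99.4]
ft_force: [-0.7, -0.9, -0.1]
finger_gap: 81.1
grip_force: 0.0
```

>>> step_arm([
  [[0,0,20,0,0,0],[0,0,45,0,0,0],[0,0,70,0,0,0],[0,0,100,0,0,0],[0,0,140,0,0,0],[0,0,140,0,0,0],[0,0,140,0,0,0],[0,0,140,0,0,0]],
])

```text
time: 11.67
tool_pos: [592.8, -159.7, 217.6]
tcp_rot: [180.0, 0.0, 99.5]
ft_force: [-0.2, 0.3, -0.9]
finger_gap: 81.3
grip_force: 0.0
```

```bash
python3 - <<'E'
from h import *
snap('scene','s9');edges('s9',20,62)
s=np.load('pics/s9.npz'); s0=np.load('pics/scene0.npz')
# button patch compare: start vs now
a=s0['img'][312:342,259:289].astype(int); b=s['img'][312:342,259:289].astype(int)
print('tip patch start'); print(a[9:22,8:23].mean(2).astype(int)); print('now'); print(b[9:22,8:23].mean(2).astype(int))
w=snap('wrist','w9'); st=r.sense(); print(st['time'],st['tool_pos'])
# tip pixels in wrist view
p=[586.7,-120.3,9.5]
K=w['mtx'];c=R.from_euler('xyz',w['attitude'],degrees=True).inv().apply(rig2w(p,[(-23,0,80),(23,0,80),(-18,0,98),(18,0,98)])-w['eye'])
th=np.arctan2(np.hypot(c[:,0],c[:,1]),-c[:,2]);ph=np.arctan2(-c[:,1],c[:,0])
uv=np.c_[K[0][2]+K[0][0]*th*np.cos(ph),K[1][2]+K[0][0]*th*np.sin(ph)]; print(uv.round(1))
g=w['img'].mean(2).astype(int)
for u,v in uv[:2].round().astype(int):
    print(g[v-12:v+13:2,u-9:u+10])
E
```

```text
s9 [(np.float64(34.5), np.float64(46.6)), (np.float64(33.9), np.float64(46.0)), (np.float64(33.4), np.float64(45.2)), (np.float64(32.8), np.float64(44.6))] 39.62
tip patch start
[[125 123 125 113  86  78  81  77  81  82  83  84  84  81  81]
 [120 125 117  93  81  83  75  73  79  81  83  84  82  81  76]
 [123 120 103  79  81  82  84  68  79  81  83  80  82  81  64]
 [123 114  79  78  82 101 117 104  85  82  81  80  80  73  54]
 [114  84  79  80  96 124 125 114  98  79  83  85  84  79  56]
 [ 95  80  82  91 105 113 118 110  97  80  81  82  84  85  79]
 [ 78  78  79  88 107 108 103 101  91  78  82  84  83  84  86]
 [ 80  82  80  86  92  95  93  88  84  79  82  82  84  85  86]
 [ 80  81  79  71  78  80  79  74  75  82  83  88  83  80  82]
 [ 83  82  80  71  63  62  62  75  83  84  86  85  83  85  83]
 [ 80  82  80  75  63  61  76  82  81  84  84  87  87  83  82]
 [ 80  84  85  80  66  68  83  83  81  82  85  84  85  85  83]
 [ 79  84  80  76  65  83  82  83  86  84  85  82  86  87  82]]
now
[[141 143 142 136 103  94  92  93  96  97  94  95  95  95  96]
 [143 144 139 112  93  94  91  84  
[... 2242 characters left out ...]
 124 111 107 108 108 107 108 109 105 107 106
  107]
 [171 168 173 171 163 157 149 139 121 110 108 108 109 106 109 107 107 106
  104]
 [169 169 170 171 161 154 148 135 117 104 108 105 108 107 104 104 110 107
  108]
 [171 171 169 169 149 141 132 124 108 103 106 110 105 105 104 105 104 107
  107]
 [169 171 172 169 134 121 115 101 100 106 105 104 107 105 107 105 105 104
  106]
 [167 169 171 172 116  95  96 100 107 105 103 107 106 108 108 108 108 107
  109]
 [168 171 170 167 114 103 104 107 108 105 103 108 108 108 105 108 109 108
  108]
 [167 169 171 155 118 104 104 105 106 108 106 108 107 108 105 109 109 107
  112]
 [169 171 169 156 118 106 105 109 107 107 104 108 106 103 106 108 106 109
  107]]
```

```bash
python3 -c "
from h import *
print(r.hand_in())"
```

```text
the job is handed in; nothing more can be done
None
```

I moved the support one hole shorter: after letting go, the images show both buttons fully out in the second holes. The arm is clear of the bench and the job was handed in at about 12 s. I did not take a separate final picture of the flask or the other items on the bench.

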